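# Index the tube camera to the loaded rack

## Task

The tube-check camera on its swing arm stands over the empty middle lane. Hook a fingertip through the red ring and lift the spring index pin out of its hole, swing the arm one hole so that the camera stands over the lane whose rack holds tubes, and let the pin drop fully home in that hole. Don't pinch or force the ring, and leave the racks and everything else on the bench where they stand.

Things in the scene. Friction and masses are not known exactly. Their poses are not given: they have to be found in the camera images.
- stand: Fixed bench stand: white base plate 180 x 170 mm, aluminium post with the swing arm on top, index sector on one side, three rack lanes on the other. Origin: on the arm's vertical pivot axis, at bench height. x points from the pivot to the rack lanes (towards the robot's right and ahead), y 90 degrees to the left of x, z up. The pull ring is on the -x side, the camera on the +x side.
- sector_mid (a point): Middle hole of the steel index sector, at its mouth, 168 mm above the bench. The sector is a flat plate 10 mm thick, 88 to 142 mm from the pivot, with five round 10.5 mm holes on a circle of 120 mm radius about the pivot, 18 degrees (38 mm) apart: this one and two on either side.
- lane_mid (a point): Middle of the empty middle lane's floor, 8 mm above the bench, 162 mm from the pivot. The three lanes run along the stand's x at y = -53, 0 and +53 mm, between low aluminium guides.
- swing_arm (a joint): Arm angle (rad) about the pivot; starts at 0 (middle hole), + is counter-clockwise from above. The beam is 26 mm wide, top 186 mm high; camera and ring at opposite ends: at +0.314 (one hole) the camera is over the lane at the stand's y = +53 mm and the ring has gone 37 mm to -y; at -0.314 the reverse. Light friction (0.1 N m), stays where left, 0.01 rad of play with the pin home. Stops at +-0.70.
- index_pin (a joint): Lift (m) of the vertical 8 mm index pin on the arm, 120 mm from the pivot: 0 = home in a hole, 0.008 = its round nose is clear of the sector, 0.020 = upper stop. A spring presses it down with 5 N at 0, 8 N at the top. Let go between holes it rides on the sector and drops in when a hole comes under it.
- ring_centre (a point): Centre of the red pull ring fixed on top of the pin, about 242 mm above the bench (pin home); moves with pin and arm. Round, 6 mm wire, inner diameter 50 mm. Axes are the arm's: x from the ring to the pivot, z up. Its plane holds y and leans 25 degrees, top towards the pivot: a finger pointing along +x and 25 to 50 degrees down goes straight through. It does not tilt or turn on the pin.
- pin_sleeve (a point): Top of the 20 mm thick steel sleeve in which the pin slides, 208 mm above the bench, under the ring and 22 mm above the top of the beam. The space around and behind the ring is otherwise free.
- lens (a point): The camera's lens, underneath the white camera head (52 x 52 x 44 mm) on the far end of the arm, about 151 mm above the bench, looking down; 170 mm from the pivot.
- rack_full_mid (a point): Blue sample rack with five capped tubes (red, purple and yellow caps), 120 mm long (its x axis, along the lane), 26 mm wide, tubes to 92 mm. Stands loose in one of the two outer lanes (either side), on a deck 8 mm above the bench. The point is at its middle, 30 mm above its underside.
- rack_empty_mid (a point): The same blue rack without tubes, 58 mm high, loose in the other outer lane. The point is at its middle, 30 mm above its underside.
- reagent_bottle: White reagent bottle, 56 mm diameter, 115 mm high, bystander. Origin at the centre of its underside.
- dropper_vial: Small vial with a green cap, 30 mm diameter, 58 mm high, bystander. Origin at the centre of its underside.
- marker: Marker pen lying on the bench, 130 mm long (x axis), 13 mm thick, bystander. Origin at the middle of its underside.
- kit_box: White and teal kit carton 100 x 150 x 55 mm, bystander. Origin at the centre of its underside.
- wash_jar: Amber jar with a white lid, 68 mm diameter, 85 mm high, bystander. Origin at the centre of its underside.
Mind the look-alikes: they are no part of the job. What is shaped like the part that bears rack_empty_mid but brown or pink is not meant.

How it is judged:
On the way, in this order (a step that is already met when the one before it is completed fails the run):
1. the index pin is lifted out of its hole while the arm is still at that hole (value of joint index_pin above 0.007 m and value of joint swing_arm between -0.06 and 0.06 rad), for 0.05 s.
2. the arm is swung one hole and the camera is over the rack with tubes (horizontal distance between lens and rack_full_mid below 0.022 m), for 0.1 s.
At the end, for the whole second after the job is handed in: The index pin is home (within 3 mm of its lowest position) in the hole next to the one it left, the arm at 18 degrees (+-1.4) from its start on the side that puts the lens above the middle of the tube-filled rack (within 22 mm seen from above), the arm at rest, both racks upright in their lanes (value of joint index_pin below 0.003 m and horizontal distance between lens and rack_full_mid below 0.022 m and (value of joint swing_arm between 0.29 and 0.338 rad or value of joint swing_arm between -0.338 and -0.29 rad) and velocity of joint swing_arm between -0.05 and 0.05 rad/s and angle between each of rack_full_mid, rack_empty_mid's own z axis and vertical below 0.1 rad); the robot touches nothing.
It fails at once if a tube rack is pushed more than 12 mm, tipped or lifted (distance of any of rack_full_mid, rack_empty_mid from where it was at the start of the episode above 0.012 m or angle between any of rack_full_mid, rack_empty_mid's own z axis and vertical above 0.2 rad).
It fails at once if a bystander is pushed more than 30 mm, lifted or knocked over (distance of any of reagent_bottle, dropper_vial, marker, kit_box, wash_jar from where it was at the start of the episode above 0.03 m).
It fails at once if the ring is pinched or forced, or the stand or its arm pushed, with more than 35 N (contact force between the fingers and stand above 35 N).
It also fails if it takes over 38 s, if anything falls off the work surface, if the arm or the gripper's body presses on something with over 40 N, if the wrist force passes 120 N, or if a joint passes its speed limit or range.

## Robot

A 7-joint arm with a two-finger parallel gripper is mounted at the origin on the work surface. World frame = base frame: x ahead of the robot, y to its left, z up, the work surface at z = 0. Lengths are in m, angles in rad, forces in N, time in s.
With the tool pointing down it reaches from about 0.35 to 0.775 m from the base axis. Payload 3.1 kg.
Tool frame: the origin (TCP) lies on the centre line of the jaws, within the pads' length; the fingertips stand 14 mm ahead of it and the grasp point (between the pads) lies 5 mm behind it (tcp_to_tips is the distance from the TCP to the fingertips, in m); z points along the fingers, y is the line along which they close (so a half turn about z gives the same grasp; the last joint's range is limited). The gripper opens to 85 mm and grips with 20 to 120 N. Pads are 22 mm wide; open, the fingers measure 114 mm over their backs; the gripper's body (76 mm by 85 mm) begins 54 mm behind the grasp point. The pads swing forward as they close: fully open they stand 13 mm farther back than shut.
Start: joints at [-1.182, 0.311, 0.014, 1.512, -0.004, 1.319, -0.027], TCP at [0.23, 0.5, 0.245] pointing down, gripper open.
Joint ranges: [-2.7, 2.7], [-0.3, 1.91], [-1.27, 1.3], [0.12, 2.57], [-1.44, 4.58], [0.2, 2.03], [-3.05, 3.05]. Speed limits (rad/s): [2.79, 2.79, 3.14, 3.14, 3.14, 3.14, 3.14].

## Interface

Orientations are given as a rotation vector (axis times angle).
In Python, from bench import * gives the robot as it stands.
- The arm moves only by the tool move_arm, never from a script. Its arguments are lists of equal length, an entry for each row: "slide": the shift along the tool's x, y, z in mm, a list of three; "angular": the turn, a rotation vector about the tool's x, y, z in rad, a list of three; "claw": the finger opening in mm, from 0 to 85.4. In form: {"slide": [[dx, dy, dz], ...], "angular": [[wx, wy, wz], ...], "claw": [claw, ...]}. A call has 1 to 8 rows; each row shifts and turns the commanded pose from where the row before left it, along the tool's axes as they then stand; what a row does not reach is not made up. A row lasts 1/10 s, in which the tool goes at most 50 mm and 8.59 degrees, less where a joint would pass 70% of its speed; a pose out of reach is approached as far as the arm can. A call is refused whole if a number of a shift passes 50 or a number of a turn 0.15, either way. A call with a gripper value outside its range is refused whole. The fingers move at their own pace and stop on an object; "newtons" is the grip in N (left out, the last holds). Time passes only in rows, so rows that do not move let the fingers close. It gives the time, the measured TCP pose, the force, the opening and the grip force at its end, in the units of the state.
- read_state(): the state, without advancing time (a new reading comes with each control period).
- read_camera(name): name is "scene" or "side" or "wrist"; returns the picture (400x640x3 uint8, red, green, blue); there is no depth.
- get_calibration(name): a dict with "fx", "fy", "cx", "cy" (pixels), "world_from_camera" (4x4, takes a point from camera to world coordinates). Camera axes: x right, y up, looking along -z (the intrinsics and any distortion apply to the point x, -y, -z); pixel columns grow to the right and rows downward; lengths in m; the calibration is good to about 2 mm. A picture is of the moment at which its call begins: read the wrist's pose just before it. get_calibration takes no time and is no camera call; for the wrist camera it gives the pose at the moment of the call.
- hand_in(): hands the job in; it is judged then, once.
The state is a dict: "time": time; "joint_positions": joint angles; "qd": joint speeds; "joint_torque": joint torques, N m; "position": TCP position; "tcp_rot": TCP orientation; "contact_force": force on the tool from outside, world axes, zero at the start; "wrist_torque": the same for the moment, N m; "grip_width": opening from 0.0 (shut) to 1.0 (fully open); "grasp_force": force on a finger pad.
Only numpy, scipy, OpenCV 4.12 (cv2) and the standard library are available. Lean on these libraries where they do the work, as an engineer would, in place of code of your own. Each camera call takes 0.05 s, during which the arm holds its last target. There are 200 camera calls.

## Working session

There is one attempt and no reset: what is moved stays moved. The work goes in short steps, Python scripts to look and compute and a tool call to move; the robot and the scene stay as the last step left them, time stands still between calls to the robot, and variables do not carry over. Pictures are saved under pics/ and viewed, at most 10 in all, crops included, and the job is handed in when it is done.

Besides the shell and the picture viewer there is one more tool, called after ">>>" as name(argument=value, ...), one argument or row to a line, values as JSON. move_arm: Moves the arm, as the interface text tells. Its arguments: {"type":"object","properties":{"slide":{"type":"array","items":{"type":"array","items":{"type":"number"}}},"angular":{"type":"array","items":{"type":"array","items":{"type":"number"}}},"claw":{"type":"array","items":{"type":"number"}},"newtons":{"type":"number"}},"required":["slide","angular","claw"]}

```bash
mkdir -p pics; python3 - <<'E'
from bench import *
import cv2,json
s=read_state();print(s)
for n in("scene","side"):
    im=read_camera(n);cv2.imwrite(f"pics/{n}0.png",im[:,:,::-1]);c=get_calibration(n);print(n,c)
E
```

```text
{'time': 0.0, 'joint_positions': array([-1.1817244 ,  0.31175886,  0.01397919,  1.51307837, -0.0044015 ,
        1.31919161, -0.02716509]), 'qd': array([-1.28424325e-03,  1.26417005e-04,  1.66688557e-03,  2.62199107e-04,
       -8.35317346e-04,  1.02850171e-03,  1.70092440e-05]), 'joint_torque': array([-4.34303101e-04, -3.79907191e+01,  1.45836510e-01, -2.30592477e+01,
        1.23382758e-02,  1.37686808e-02, -2.57917421e-06]), 'position': array([0.22935246, 0.4991225 , 0.24419418]), 'tcp_rot': array([-0.67115507, -3.06862908,  0.00371909]), 'contact_force': array([ 0.04406895, -0.79199029,  0.39763658]), 'wrist_torque': array([ 0.01991015,  0.00894571, -0.04664582]), 'grasp_force': 0.0, 'grip_width': 1.0018753873776185}
scene {'fx': 363.9592370939537, 'fy': 363.9592370939537, 'cx': 316.8649655715023, 'cy': 200.96521965126087, 'world_from_camera': array([[ 0.06684138, -0.52205504,  0.85028864,  1.25760114],
       [ 0.99756235,  0.05208199, -0.04644162, -0.07790201],
       [-0.02003965,  0.85132015,  0.52426368,  0.59864367],
       [ 0.        ,  0.        ,  0.        ,  1.        ]])}
side {'fx': 377.04818530738356, 'fy': 377.04818530738356, 'cx': 317.36801678034044, 'cy': 206.71996192648302, 'world_from_camera': array([[ 0.91215795, -0.20875167,  0.35269055,  0.89581363],
       [ 0.40942361,  0.50286561, -0.76124798, -0.75138361],
       [-0.01844417,  0.83877823,  0.54416073,  0.6822301 ],
       [ 0.        ,  0.        ,  0.        ,  1.        ]])}
```

View pics/scene0.png

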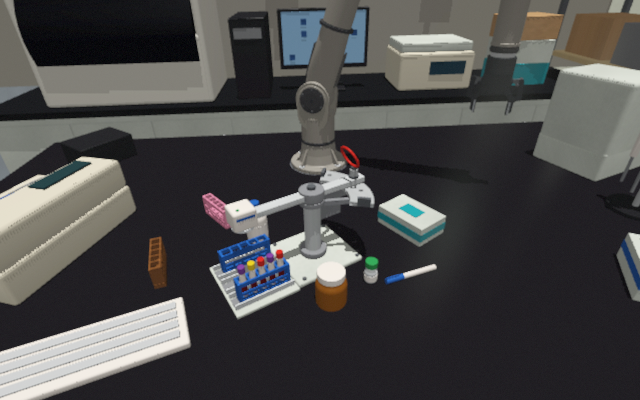

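View pics/side0.png

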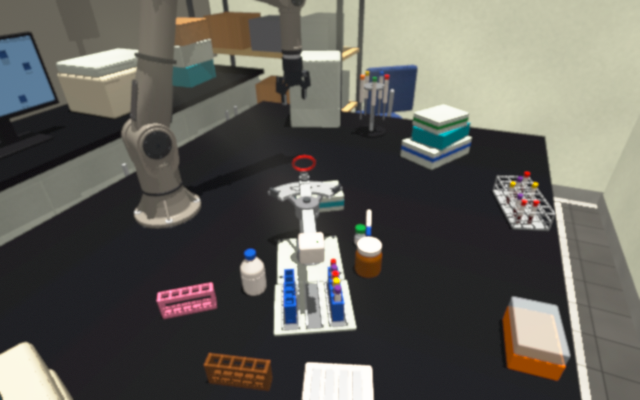

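Both pictures show the stand in the middle of the bench. In the scene view the ring is at about (350,157), the post top at (312,190) and the camera head at (241,215); the side view has the ring at (304,163), the pivot at (306,197) and the head at (312,247). The tube rack is on the right of the lanes in the side view (337,293), which is the stand's +y if x points towards the side camera. I'll measure next.

```bash
cat > h.py <<'E'
from bench import *
import cv2,numpy as np
from scipy.spatial.transform import Rotation as R
def ray(c,u,v):
    T=c["world_from_camera"];d=T[:3,:3]@[(u-c["cx"])/c["fx"],-(v-c["cy"])/c["fy"],-1];return T[:3,3],d/np.linalg.norm(d)
def plane(c,u,v,z):
    o,d=ray(c,u,v);return o+d*(z-o[2])/d[2]
def tri(a,b):
    A=np.zeros((3,3));B=np.zeros(3)
    for o,d in(a,b):
        P=np.eye(3)-np.outer(d,d);A+=P;B+=P@o
    x=np.linalg.solve(A,B);return x,[np.linalg.norm((np.eye(3)-np.outer(d,d))@(x-o)) for o,d in(a,b)]
def red(im,box):
    h=cv2.cvtColor(im,cv2.COLOR_RGB2HSV);m=((h[...,0]<8)|(h[...,0]>172))&(h[...,1]>150)&(h[...,2]>70)
    k=np.zeros(m.shape,bool);x0,y0,x1,y1=box;k[y0:y1,x0:x1]=1
    return (m&k).astype(np.uint8)
def ringfit(im,box):
    m=red(im,box);c=max(cv2.findContours(m,cv2.RETR_EXTERNAL,cv2.CHAIN_APPROX_NONE)[0],key=len)
    return cv2.fitEllipse(c)
E
python3 - <<'E'
from h import *
np.set_printoptions(precision=4,suppress=True)
ims={n:cv2.imread(f"pics/{n}0.png")[:,:,::-1].copy() for n in("scene","side")}
C={n:get_calibration(n) for n in ims}
e={"scene":ringfit(ims["scene"],(330,135,370,175)),"side":ringfit(ims["side"],(285,145,325,180))}
print(e)
x,r=tri(*[ray(C[n],*e[n][0]) for n in e]);print("ring",x,r)
def both(a,b):return tri(ray(C["scene"],*a),ray(C["side"],*b))
print("pivot top plane(186+)",plane(C["scene"],312,188,.195),plane(C["side"],306,197,.195))
print("head top .195",plane(C["scene"],240,207,.195),plane(C["side"],312,240,.195))
# tube rack blobs: blue mask
for n,box in(("scene",(205,230,300,305)),("side",(278,260,350,325))):
    h=cv2.cvtColor(ims[n],cv2.COLOR_RGB2HSV);m=((h[...,0]>100)&(h[...,0]<128)&(h[...,1]>140)&(h[...,2]>50)).astype(np.uint8)
    k=np.zeros_like(m);x0,y0,x1,y1=box;k[y0:y1,x0:x1]=1
    _,_,st,ce=cv2.connectedComponentsWithStats(m&k)
    for s,c in zip(st[1:],ce[1:]):
        if s[4]>80: print(n,s,c,plane(C[n],*c,.038))
a=np.hstack([cv2.resize(ims["scene"][130:290,200:400],None,fx=2,fy=2,interpolation=2),cv2.resize(ims["side"][140:300,240:440],None,fx=2,fy=2,interpolation=2)])
cv2.imwrite("pics/crop.png",a[:,:,::-1])
E
```

```text
{'scene': ((349.6249694824219, 156.00637817382812), (10.277307510375977, 27.23573112487793), 141.11170959472656), 'side': ((303.4705810546875, 162.3615264892578), (16.269426345825195, 23.702035903930664), 86.93302917480469)}
ring [0.4908 0.0425 0.2436] [np.float64(0.0001204597335010652), np.float64(0.00012045973350105909)]
pivot top plane(186+) [ 0.5464 -0.0493  0.195 ] [ 0.5359 -0.0402  0.195 ]
head top .195 [ 0.6109 -0.2027  0.195 ] [ 0.622  -0.1907  0.195 ]
scene [217 234  53  38 918] [242.6035 251.6939] [ 0.5633 -0.2221  0.038 ]
scene [234 258  56  44 784] [261.7245 281.1352] [ 0.6679 -0.1698  0.038 ]
side [328 268  16  53 309] [334.9806 303.2298] [ 0.6782 -0.1988  0.038 ]
side [284 270  12  53 552] [289.4112 296.8949] [ 0.5748 -0.2222  0.038 ]
```

View pics/crop.png

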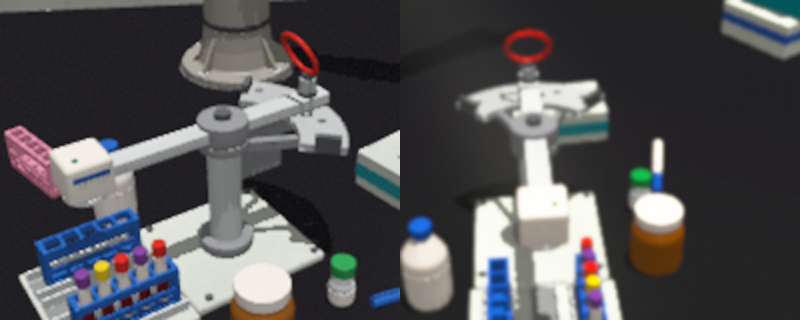

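The crop shows the cap centre at scene (311,186) / side (307,199), and the head top centre at scene (241,205) / side (311,239). It also confirms that the tube rack is on stand +y, so the arm needs +0.314 rad.

```bash
cat >> h.py <<'E'
np.set_printoptions(precision=4,suppress=True)
def goalR(yaw,tilt,roll):
    z=np.array([np.cos(tilt)*np.cos(yaw),np.cos(tilt)*np.sin(yaw),-np.sin(tilt)])
    y=np.cross([0,0,1],z);y/=np.linalg.norm(y);x=np.cross(y,z)
    return R.from_matrix(np.c_[x,y,z])*R.from_rotvec([0,0,roll])
def st():
    s=read_state();return s,s["position"],R.from_rotvec(s["tcp_rot"])
E
python3 - <<'E'
from h import *
C={n:get_calibration(n) for n in("scene","side")}
both=lambda a,b:tri(ray(C["scene"],*a),ray(C["side"],*b))
ring=np.array([.4908,.0425,.2436])
for n,a,b in(("cap",(311,186),(307,199)),("head",(241,205),(311,239))):
    p,r=both(a,b);d=p-ring;print(n,p,r,np.linalg.norm(d[:2]),np.degrees(np.arctan2(d[1],d[0])))
# base plate corners
for n,box in(("side",(265,230,365,340)),):
    im=cv2.imread(f"pics/{n}0.png");h=cv2.cvtColor(im,cv2.COLOR_BGR2HSV)
    m=((h[...,1]<70)&(h[...,2]>120)).astype(np.uint8);k=np.zeros_like(m);k[box[1]:box[3],box[0]:box[2]]=1
    c=max(cv2.findContours(m&k,cv2.RETR_EXTERNAL,2)[0],key=cv2.contourArea)
    q=cv2.approxPolyDP(cv2.convexHull(c),4,True)[:,0];print(q)
    for p in q:print(plane(C[n],*p,.008))
s,p,r0=st()
for roll in range(-180,181,30):
    g=goalR(np.radians(-65),np.radians(30),np.radians(roll));print(roll,(r0.inv()*g).as_rotvec())
E
```

```text
cap [ 0.544  -0.0515  0.1982] [np.float64(0.000603673560954415), np.float64(0.0006036735609543321)] 0.10801090977503115 -60.51446055132002
head [ 0.623  -0.1985  0.2054] [np.float64(0.001627693211376677), np.float64(0.0016276932113768177)] 0.27489028663810056 -61.24970161836951
[[335 236]
 [356 327]
 [274 334]
 [278 243]
 [302 230]]
[0.5711 0.0678 0.008 ]
[ 0.7362 -0.2187  0.008 ]
[ 0.5795 -0.3066  0.008 ]
[ 0.4327 -0.0261  0.008 ]
[0.4688 0.0569 0.008 ]
-180 [ 1.2457  0.4555 -2.1596]
-150 [ 1.2034  0.1071 -1.713 ]
-120 [ 1.1108 -0.1941 -1.2525]
-90 [ 0.9764 -0.4535 -0.7838]
-60 [ 0.8058 -0.6741 -0.3106]
-30 [ 0.6019 -0.8569  0.1642]
0 [ 0.3661 -1.0012  0.6382]
30 [ 0.0983 -1.1046  1.1086]
60 [-0.2031 -1.1621  1.5721]
90 [-0.5414 -1.1656  2.0238]
120 [-0.9218 -1.1019  2.4558]
150 [ 1.2235  0.8595 -2.5833]
180 [ 1.2457  0.4555 -2.1596]
```

```bash
cat >> h.py <<'E'
YAW,TILT=np.radians(-61),np.radians(30)
G=goalR(YAW,TILT,0)
def todo(target,g=G):
    s,p,r=st();d=target-p
    print("t",s["time"],"pos",p,"dR tool",(r.inv()*g).as_rotvec(),"slide mm now",r.inv().apply(d)*1e3,"in goal axes",g.inv().apply(d)*1e3)
    print("q",s["joint_positions"],"F",s["contact_force"],"w",s["grip_width"])
E
python3 - <<'E'
from h import *
todo(np.array([.4908,.0425,.2436])-.12*G.as_matrix()[:,2])
E
```

```text
t 0.1 pos [0.2294 0.4992 0.2443] dR tool [ 0.3297 -1.0099  0.5752] slide mm now [-344.4758 -244.4322  -58.7373] in goal axes [-262.446     7.2043  336.052 ]
q [-1.1817  0.3116  0.014   1.5129 -0.0044  1.3192 -0.0272] F [ 0.9918 -0.2146 -0.9228] w 0.9997820087238078
```

>>> move_arm(
  slide=[
    [0, 0, 0],
    [0, 0, 0],
    [0, 0, 0],
    [0, 0, 0],
    [0, 0, 0],
    [0, 0, 0],
    [0, 0, 0],
    [0, 0, 0],
  ],
  angular=[
    [0.037, -0.112, 0.064],
    [0.037, -0.112, 0.064],
    [0.037, -0.112, 0.064],
    [0.037, -0.112, 0.064],
    [0.037, -0.112, 0.064],
    [0.037, -0.112, 0.064],
    [0.037, -0.112, 0.064],
    [0.037, -0.112, 0.064],
  ],
  claw=[0, 0, 0, 0, 0, 0, 0, 0],
  newtons=20,
)

```text
time: 0.9
position: [0.2285, 0.5003, 0.2449]
tcp_rot: [1.073, 2.0, -0.584]
contact_force: [1.0, -0.3, 0.4]
grip_width: -0.002
grasp_force: 0.0
```

```bash
python3 - <<'E'
from h import *
todo(np.array([.4908,.0425,.2436])-.12*G.as_matrix()[:,2])
E
```

```text
t 0.9 pos [0.2285 0.5003 0.2449] dR tool [ 0.0346 -0.1102  0.0625] slide mm now [-297.7395  -21.278   306.395 ] in goal axes [-262.6274    7.4049  337.567 ]
q [-1.5882  0.8243  0.2172  1.0494  0.4588  1.9943 -0.7592] F [ 0.9587 -0.3116  0.4285] w -0.0022291557815736543
```

>>> move_arm(
  slide=[
    [-30, 1, 38],
    [-30, 1, 38],
    [-30, 1, 38],
    [-30, 1, 38],
    [-30, 1, 38],
    [-30, 1, 38],
    [-30, 1, 38],
  ],
  angular=[
    [0, 0, 0],
    [0, 0, 0],
    [0, 0, 0],
    [0, 0, 0],
    [0, 0, 0],
    [0.018, -0.055, 0.031],
    [0.017, -0.055, 0.031],
  ],
  claw=[0, 0, 0, 0, 0, 0, 0],
)

```text
time: 1.6
position: [0.418, 0.2159, 0.2577]
tcp_rot: [1.098, 1.864, -0.633]
contact_force: [1.2, 0.3, -0.7]
grip_width: 0.001
grasp_force: 0.0
```

```bash
python3 - <<'E'
from h import *
todo(np.array([.4908,.0425,.2436])-.12*G.as_matrix()[:,2])
E
```

```text
t 1.6 pos [0.418  0.2159 0.2577] dR tool [-0.0012 -0.0033  0.0007] slide mm now [-81.4117 -20.3433  48.6969] in goal axes [-81.2642 -20.3414  48.9434]
q [-1.35    0.4741  0.3527  1.7338  0.7177  1.5749 -0.7175] F [ 1.1504  0.3481 -0.7052] w 0.0013812175358235736
```

>>> move_arm(
  slide=[
    [-27, -7, 16],
    [-27, -7, 16],
    [-27, -6, 17],
    [0, 0, 0],
    [0, 0, 0],
  ],
  angular=[
    [0, 0, 0],
    [0, 0, 0],
    [0, 0, 0],
    [0, 0, 0],
    [0, 0, 0],
  ],
  claw=[0, 0, 0, 0, 0],
)

```text
time: 2.1
position: [0.4399, 0.1351, 0.3027]
tcp_rot: [1.099, 1.866, -0.632]
contact_force: [0.3, 1.1, 0.5]
grip_width: 0.004
grasp_force: 0.0
```

```bash
python3 - <<'E'
from h import *
todo(np.array([.4908,.0425,.2436])-.12*G.as_matrix()[:,2])
c=get_calibration("wrist");im=read_camera("wrist");cv2.imwrite("pics/w1.png",im[:,:,::-1])
e=ringfit(im,(0,0,640,400));print(e)
o,d=ray(c,*e[0]);f=c["fx"]
print("ring predicted px:");T=np.linalg.inv(c["world_from_camera"]);q=T@[.4908,.0425,.2436,1];print(c["cx"]+f*q[0]/-q[2],c["cy"]-f*q[1]/-q[2],"range",-q[2], "range by size",f*.056/max(e[1]))
print(T@np.r_[st()[1],1])
E
```

```text
t 2.1 pos [0.4399 0.1351 0.3027] dR tool [-0.0012 -0.0057  0.0011] slide mm now [-1.6279 -0.4015  1.0917] in goal axes [-1.6221 -0.401   1.1004]
q [-1.2963  0.3152  0.4006  1.8385  0.8117  1.5448 -0.6359] F [0.3468 1.1317 0.4785] w 0.003972492638601886
((321.5920104980469, 199.87086486816406), (81.24122619628906, 84.06658935546875), 77.41153717041016)
ring predicted px:
322.0916562279117 202.69450102310225 range 0.26331526299851826 range by size 0.23994262401744323
[ 0.0011 -0.0356 -0.1467  1.    ]
```

View pics/w1.png

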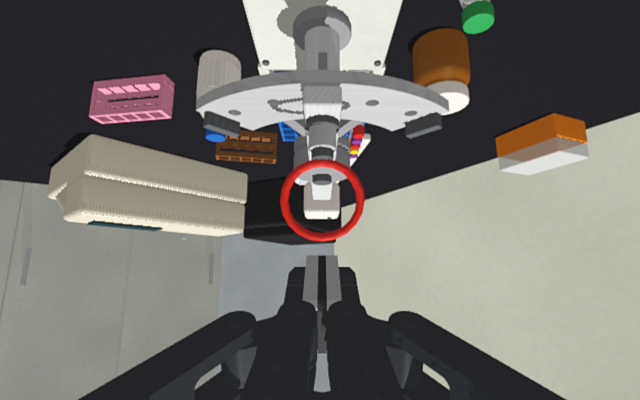

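The wrist view shows the ring at (322,200), 2 mm below where I predicted it. The post, sleeve and head line up behind it, so the heading is right. I'll insert the shut fingertips now.

>>> move_arm(
  slide=[
    [0, 0, 22],
    [0, 0, 22],
    [0, 0, 22],
    [0, 0, 22],
    [0, 0, 22],
    [0, 0, 20],
    [0, 0, 0],
  ],
  angular=[
    [0, 0, 0],
    [0, 0, 0],
    [0, 0, 0],
    [0, 0, 0],
    [0, 0, 0],
    [0, 0, 0],
    [0, 0, 0],
  ],
  claw=[0, 0, 0, 0, 0, 0, 0],
)

```text
time: 2.85
position: [0.4937, 0.0357, 0.2363]
tcp_rot: [1.097, 1.865, -0.639]
contact_force: [-0.5, 0.6, -0.9]
grip_width: -0.001
grasp_force: 0.0
```

```bash
python3 - <<'E'
from h import *
todo(np.array([.4908,.0425,.242])+.010*G.as_matrix()[:,2])
im=read_camera("wrist")[100:340,160:480];b=read_camera("side")[130:250,220:380]
cv2.imwrite("pics/w2.png",np.hstack([im,cv2.resize(b,(320,240))])[:,:,::-1])
E
```

```text
t 2.85 pos [0.4937 0.0357 0.2363] dR tool [-0.0046 -0.0024  0.004 ] slide mm now [-1.2336  0.7619  0.7604] in goal axes [-1.2287  0.7633  0.7668]
q [-1.1405  0.355   0.4753  2.003   0.9241  1.2549 -0.6742] F [-0.4749  0.6008 -0.898 ] w -0.0014242683898541674
```

View pics/w2.png

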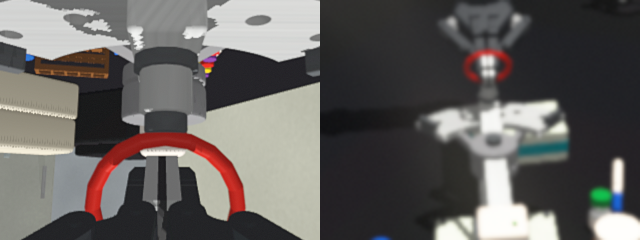

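The fingers are through the ring with no contact. Next I lift straight up.

>>> move_arm(
  slide=[
    [-3.5, 0, -2],
    [-3.5, 0, -2],
    [-3.5, 0, -2],
    [-2.6, 0, -1.5],
    [0, 0, 0],
    [0, 0, 0],
  ],
  angular=[
    [0, 0, 0],
    [0, 0, 0],
    [0, 0, 0],
    [0, 0, 0],
    [0, 0, 0],
    [0, 0, 0],
  ],
  claw=[0, 0, 0, 0, 0, 0],
)

```text
time: 3.55
position: [0.4946, 0.0372, 0.2528]
tcp_rot: [1.097, 1.866, -0.632]
contact_force: [-1.1, 0.5, -0.9]
grip_width: -0.002
grasp_force: 0.0
```

```bash
cat > look.py <<'E'
from h import *
import sys
s,p,r=st();print(s["time"],p,"F",s["contact_force"],"tip-z",r.as_matrix()[:,2])
E_={}
for n,box in(("scene",(300,110,400,180)),("side",(260,130,350,185))):
    im=read_camera(n);m=red(im,box);ys,xs=np.nonzero(m);print(n,len(xs),xs.min(),xs.max(),ys.min(),ys.max())
    if len(sys.argv)>1:cv2.imwrite(f"pics/{sys.argv[1]}{n}.png",im[:,:,::-1])
    c=cv2.findContours(m,cv2.RETR_EXTERNAL,cv2.CHAIN_APPROX_NONE)[0];E_[n]=cv2.fitEllipse(cv2.convexHull(np.vstack(c)))
print(E_)
print("ring",tri(*[ray(get_calibration(n),*E_[n][0]) for n in E_]))
E
python3 look.py
```

```text
3.55 [0.4946 0.0372 0.2528] F [-1.0603  0.5175 -0.9201] tip-z [ 0.4186 -0.7556 -0.5038]
scene 129 340 359 145 167
side 151 292 315 155 170
{'scene': ((349.5573425292969, 156.03591918945312), (10.819214820861816, 27.510902404785156), 140.09967041015625), 'side': ((303.56756591796875, 162.44952392578125), (17.373645782470703, 23.57425880432129), 85.32811737060547)}
ring (array([0.4912, 0.0423, 0.2436]), [np.float64(3.42192141628378e-05), np.float64(3.421921416286338e-05)])
```

>>> move_arm(
  slide=[
    [-2.6, 0, -1.5],
    [-2.6, 0, -1.5],
    [-2.6, 0, -1.5],
    [0, 0, 0],
  ],
  angular=[
    [0, 0, 0],
    [0, 0, 0],
    [0, 0, 0],
    [0, 0, 0],
  ],
  claw=[0, 0, 0, 0],
)

```text
time: 4.05
position: [0.4941, 0.0373, 0.2611]
tcp_rot: [1.098, 1.867, -0.632]
contact_force: [-0.7, 0.3, -6.6]
grip_width: 0.004
grasp_force: 3.0
```

```bash
python3 look.py
```

```text
4.05 [0.4941 0.0373 0.2611] F [-0.6731  0.3423 -6.5963] tip-z [ 0.4176 -0.7552 -0.5052]
scene 125 340 359 143 164
side 156 292 315 153 168
{'scene': ((349.5296936035156, 153.55979919433594), (11.284952163696289, 26.955867767333984), 140.39683532714844), 'side': ((303.3577880859375, 160.3099822998047), (16.948888778686523, 24.086532592773438), 87.52023315429688)}
ring (array([0.4909, 0.0421, 0.2498]), [np.float64(6.914660976323046e-05), np.float64(6.914660976325301e-05)])
```

>>> move_arm(
  slide=[
    [-2.6, 0, -1.5],
    [-2.6, 0, -1.5],
    [-0.9, 0, -0.5],
    [0, 0, 0],
    [0, 0, 0],
  ],
  angular=[
    [0, 0, 0],
    [0, 0, 0],
    [0, 0, 0],
    [0, 0, 0],
    [0, 0, 0],
  ],
  claw=[0, 0, 0, 0, 0],
)

```text
time: 4.65
position: [0.4944, 0.0373, 0.2685]
tcp_rot: [1.097, 1.866, -0.632]
contact_force: [-1.1, 1.4, -8.1]
grip_width: -0.004
grasp_force: 4.0
```

```bash
python3 look.py
python3 - <<'E'
from h import *
# swing about pivot by +18deg: world translation of a point at ring, per 3 deg steps, in tool axes
s,p,r=st();ring=np.array([.4908,.0423]);piv=ring+.108*np.array([np.cos(YAW),np.sin(YAW)])
print(piv)
d0=p[:2]-piv;prev=p.copy();Rr=r
for k in range(1,8):
    a=np.radians(3*k);n=np.r_[piv+np.array([[np.cos(a),-np.sin(a)],[np.sin(a),np.cos(a)]])@d0,p[2]]
    print(3*k,Rr.inv().apply(n-prev)*1e3,Rr.inv().apply([0,0,np.radians(3)]));prev=n;Rr=R.from_rotvec([0,0,a])*r
E
```

```text
4.65 [0.4944 0.0373 0.2685] F [-1.1201  1.4121 -8.0874] tip-z [ 0.4183 -0.7556 -0.5041]
scene 132 340 359 140 162
side 154 292 315 150 165
{'scene': ((349.7509765625, 150.70162963867188), (11.426800727844238, 27.3283748626709), 139.819580078125), 'side': ((303.48883056640625, 157.54998779296875), (17.273574829101562, 23.746225357055664), 85.23268127441406)}
ring (array([0.4916, 0.0424, 0.2575]), [np.float64(0.0002967825945198907), np.float64(0.0002967825945198968)])
[ 0.5432 -0.0522]
3 [-0.0382 -5.3316  0.0857] [-0.0452 -0.0001 -0.0264]
6 [-0.0382 -5.3316  0.0857] [-0.0452 -0.0001 -0.0264]
9 [-0.0382 -5.3316  0.0857] [-0.0452 -0.0001 -0.0264]
12 [-0.0382 -5.3316  0.0857] [-0.0452 -0.0001 -0.0264]
15 [-0.0382 -5.3316  0.0857] [-0.0452 -0.0001 -0.0264]
18 [-0.0382 -5.3316  0.0857] [-0.0452 -0.0001 -0.0264]
21 [-0.0382 -5.3316  0.0857] [-0.0452 -0.0001 -0.0264]
```

>>> move_arm(
  slide=[
    [0, -4.4, 0],
    [0, -4.4, 0],
    [0, -4.4, 0],
    [0, -4.4, 0],
    [0, -4.4, 0],
    [0, -4.4, 0],
    [0, -4.4, 0],
    [0, 0, 0],
  ],
  angular=[
    [-0.0377, 0, -0.022],
    [-0.0377, 0, -0.022],
    [-0.0377, 0, -0.022],
    [-0.0377, 0, -0.022],
    [-0.0377, 0, -0.022],
    [-0.0377, 0, -0.022],
    [-0.0377, 0, -0.022],
    [0, 0, 0],
  ],
  claw=[0, 0, 0, 0, 0, 0, 0, 0],
)

```text
time: 5.55
position: [0.4688, 0.0174, 0.2681]
tcp_rot: [0.79, 1.983, -0.456]
contact_force: [-4.5, 1.9, -7.0]
grip_width: 0.002
grasp_force: 4.4
```

```bash
cat >> look.py <<'E'
x=tri(*[ray(get_calibration(n),*E_[n][0]) for n in E_])[0]
piv=np.array([.5432,-.0522]);d=piv-x[:2];print("swing deg",np.degrees(np.arctan2(d[1],d[0]))+61,"rad",np.linalg.norm(d),"tool yaw",np.degrees(np.arctan2(r.as_matrix()[1,2],r.as_matrix()[0,2]))+61)
E
python3 look.py a
python3 - <<'E'
import cv2,numpy as np
a=cv2.imread("pics/ascene.png")[110:310,190:410];b=cv2.imread("pics/aside.png")[130:330,230:390]
cv2.imwrite("pics/a.png",cv2.resize(np.hstack([a,b]),None,fx=2,fy=2,interpolation=2))
E
```

```text
5.55 [0.4688 0.0174 0.2681] F [-4.5388  1.9269 -7.014 ] tip-z [ 0.6249 -0.595  -0.5055]
scene 145 328 350 137 156
side 138 280 301 151 167
{'scene': ((339.48626708984375, 146.55859375), (14.560797691345215, 26.321622848510742), 126.79408264160156), 'side': ((290.4058532714844, 159.2550048828125), (15.950352668762207, 24.027860641479492), 69.18535614013672)}
ring (array([0.4639, 0.022 , 0.2568]), [np.float64(0.00019798515732212817), np.float64(0.00019798515732213389)])
swing deg 17.916000623074417 rad 0.10858087795892511 tool yaw 17.406827387199584
```

View pics/a.png

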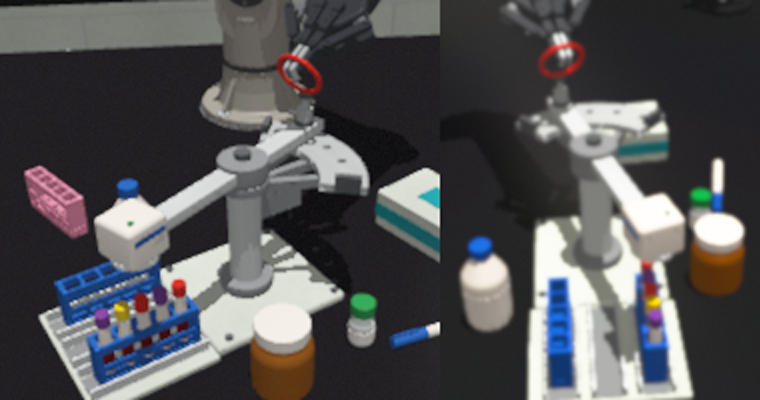

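The camera head is now over the tube rack and the swing measures 17.9°. I'll lower the pin.

>>> move_arm(
  slide=[
    [2.6, 0, 1.5],
    [2.6, 0, 1.5],
    [2.6, 0, 1.5],
    [2.6, 0, 1.5],
    [2.6, 0, 1.5],
    [0, 0, 0],
    [0, 0, 0],
  ],
  angular=[
    [0, 0, 0],
    [0, 0, 0],
    [0, 0, 0],
    [0, 0, 0],
    [0, 0, 0],
    [0, 0, 0],
    [0, 0, 0],
  ],
  claw=[0, 0, 0, 0, 0, 0, 0],
)

```text
time: 6.35
position: [0.4703, 0.019, 0.2541]
tcp_rot: [0.788, 1.98, -0.455]
contact_force: [-1.3, 2.6, -4.6]
grip_width: 0.001
grasp_force: 2.8
```

```bash
python3 look.py
```

```text
6.35 [0.4703 0.019  0.2541] F [-1.3128  2.6174 -4.6495] tip-z [ 0.6268 -0.5948 -0.5034]
scene 148 330 351 142 162
side 129 281 302 156 172
{'scene': ((340.2507019042969, 152.08389282226562), (14.115403175354004, 26.509403228759766), 129.87191772460938), 'side': ((291.47454833984375, 163.90731811523438), (15.821617126464844, 23.40985679626465), 68.3458023071289)}
ring (array([0.4652, 0.0238, 0.243 ]), [np.float64(8.038852367056116e-05), np.float64(8.038852367061732e-05)])
swing deg 16.763723760189293 rad 0.10892185920714473 tool yaw 17.49999385177923
```

>>> move_arm(
  slide=[
    [3.5, 0, 2],
    [3.5, 0, 2],
    [3.5, 0, 2],
    [3.5, 0, 2],
    [0, 0, 0],
    [0, 0, 0],
  ],
  angular=[
    [0, 0, 0],
    [0, 0, 0],
    [0, 0, 0],
    [0, 0, 0],
    [0, 0, 0],
    [0, 0, 0],
  ],
  claw=[0, 0, 0, 0, 0, 0],
)

```text
time: 7.05
position: [0.4699, 0.0187, 0.2378]
tcp_rot: [0.788, 1.981, -0.456]
contact_force: [-0.2, -0.2, -0.2]
grip_width: -0.001
grasp_force: 0.0
```

```bash
python3 look.py; python3 - <<'E'
from h import *
s,p,r=st();print("ring-TCP in tool mm (want y~0)",r.inv().apply(np.array([.4648,.0235,.242])-p)*1e3)
cv2.imwrite("pics/w3.png",read_camera("wrist")[60:400,100:540,::-1])
E
```

```text
7.05 [0.4699 0.0187 0.2378] F [-0.1956 -0.1756 -0.243 ] tip-z [ 0.6262 -0.5953 -0.5034]
scene 122 330 351 142 162
side 109 281 302 156 172
{'scene': ((340.2867736816406, 152.06906127929688), (13.802645683288574, 26.655933380126953), 129.2336883544922), 'side': ((291.5340270996094, 163.8133544921875), (15.312895774841309, 23.3382511138916), 66.009033203125)}
ring (array([0.4653, 0.0239, 0.2432]), [np.float64(0.00015375181792059934), np.float64(0.00015375181792064407)])
swing deg 16.673007851813736 rad 0.10886506732372805 tool yaw 17.44871151118688
ring-TCP in tool mm (want y~0) [-0.1099 -0.1645 -8.0344]
```

View pics/w3.png

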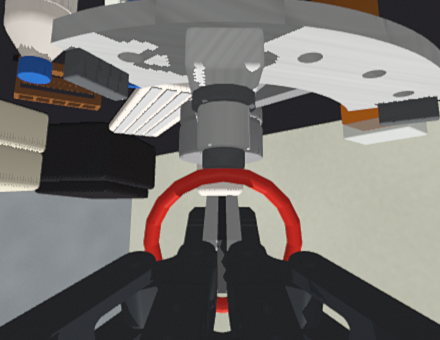

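The fingers are centred in the ring without contact, and the ring is back at home height (0.243 m). I'll withdraw along the tool axis.

>>> move_arm(
  slide=[
    [0, 0, -20],
    [0, 0, -25],
    [0, 0, -25],
    [0, 0, -30],
    [0, 0, -30],
    [0, 0, 0],
    [0, 0, 0],
  ],
  angular=[
    [0, 0, 0],
    [0, 0, 0],
    [0, 0, 0],
    [0, 0, 0],
    [0, 0, 0],
    [0, 0, 0],
    [0, 0, 0],
  ],
  claw=[0, 0, 0, 0, 0, 0, 0],
)

```text
time: 7.9
position: [0.3885, 0.0966, 0.3033]
tcp_rot: [0.788, 1.981, -0.454]
contact_force: [0.5, -0.2, -0.4]
grip_width: -0.002
grasp_force: 0.0
```

```bash
python3 look.py b; python3 - <<'E'
from h import *
w=read_camera("wrist");c=get_calibration("wrist")
b=cv2.imread("pics/bside.png")[130:330,230:390];a=cv2.imread("pics/bscene.png")[130:330,190:370]
cv2.imwrite("pics/b.png",np.hstack([cv2.resize(np.hstack([a,b]),None,fx=1.2,fy=1.2),w[80:320,130:500,::-1]]))
E
```

```text
7.9 [0.3885 0.0966 0.3033] F [ 0.4579 -0.2027 -0.3584] tip-z [ 0.627  -0.5938 -0.5043]
scene 163 330 351 142 162
side 173 281 302 156 172
{'scene': ((340.391357421875, 151.9620819091797), (14.120386123657227, 26.271770477294922), 130.37704467773438), 'side': ((291.4778137207031, 163.9254150390625), (16.23175811767578, 23.163787841796875), 64.2501449584961)}
ring (array([0.465 , 0.0241, 0.243 ]), [np.float64(0.00012492228172369756), np.float64(0.0001249222817236319)])
swing deg 16.72298482589779 rad 0.1092799604764521 tool yaw 17.56092652438044
```

View pics/b.png

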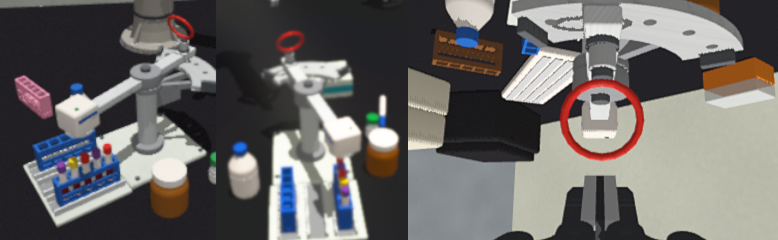

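The camera is over the tube rack, the ring is at home height and the gripper is clear of everything.

```bash
python3 -c "
from bench import *
print(hand_in())"
```

```text
the job is handed in; nothing more can be done
None
```

I lifted the pin, swung the arm one hole to +18° over the tube rack and let the pin drop home. The ring is back at its starting height, the gripper is clear, and I handed the job in at about 8 s; the hand-in returned no verdict.

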